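# Dig out the mounting block and locate it in the three-datum jig

## Task

The aluminium mounting block lies in the parts bin under a U-shaped sheet-metal cover with a finned heat sink on top: move both aside so that they lie elsewhere in the bin, then lift the block out. Set it foot down on the plate of the jig with its long side along the long rail and about a centimetre clear of rail and stop, press it firmly down on the plate, then push it sideways against the long rail and along the rail against the short stop, so that it is left flat, touching both. Do not ram the block into the rail or stop, and leave the solder spool that stands between bin and jig where it is.

Things in the scene. Friction and masses are not known exactly. Their poses are not given: they have to be found in the camera images.
- bin: Grey open parts bin, fixed; outside 240 (its x) x 370 (its y) x 45 mm high, walls and floor 5 mm thick. Origin at the centre of its underside on the bench, so its inner floor is 5 mm above the origin. A small copper ring (28 mm across, 12 high) lies loose near the middle of the wall on its -x side and a small black relay (16 x 28 x 16 mm) near the middle of the wall on its +x side; both may be moved.
- block_center (a point): Centre of the plain aluminium mounting block that is buried: a rectangular foot 76 (x) x 44 (y) x 16 mm high with a boss 40 (x) x 30 (y) x 22 mm high in the middle of it, 38 mm high in all. The point is half-way up, 19 mm above the underside; z is up through the boss. It stands foot down on the bin's floor, 0.15 to 0.31 kg. It is the same either way round.
- cover_center (a point): Centre of the bare sheet-steel cover: an upside-down U, 100 (x) x 64 (y) x 45 mm high, sheet 3 mm thick, closed on top and on its +y and -y sides, open at both x ends and underneath. It stands on the bin floor over the block with its long axis nearly along the block's, some 7 mm clear of its foot on each side and 4 mm clear above its boss. The point is half-way up, 22.5 mm above its lower edges. 0.13 kg.
- heatsink_center (a point): Centre of the finned aluminium heat sink lying loose on the cover: 50 (x) x 44 (y) x 24 mm high, base 6 mm thick, upright fins running along its x, the outermost ones flush with its y sides. The point is half-way up, 12 mm above its underside. 0.09 kg.
- jig: Steel three-datum jig, fixed to the bench: plate 170 (x) x 150 (y) mm whose flat top is 15 mm above the origin (the origin is on the bench under the plate's centre). On it stand the rail, whose datum face is at y = -45 mm and looks to +y, and the stop, whose datum face is at x = +50 mm and looks to -x, both in this frame. With the block's x along this x and touching both, its centre is at x = 12, y = -23, z = 34 mm in this frame.
- jig_plate: The jig's plate (the primary face), same frame as the jig; its top is at z = 15 mm.
- rail: The jig's long rail: 120 (x) x 16 (y) x 14 mm high above the plate. Origin on the plate's top at the middle of the foot of its datum face, which looks to +y; the rail's body lies on the -y side.
- stop: The jig's short stop: 16 (x) x 40 (y) x 14 mm high above the plate. Origin on the plate's top at the middle of the foot of its datum face, which looks to -x; the body lies on the +x side. Its y range begins 7 mm from the rail's datum face.
- spool: Bystander: a loose metal solder spool 56 mm across, 44 mm high, standing upright at the far side of the bench between bin and jig. Origin at the centre of its underside.
Not all that is in view belongs to the job. Of the things that look like the jig, the larger one is meant.

How it is judged:
By the outcome, as a careful person would: the job done as asked, in the order asked, and still so for the second after the job is handed in, with the robot touching nothing.
It also fails if it takes over 72 s, if anything falls off the work surface, if the arm or the gripper's body presses on something with over 40 N, if the wrist force passes 120 N, or if a joint passes its speed limit or range.

## Robot

A 6-joint arm with a two-finger parallel gripper is mounted at the origin on the work surface. World frame = base frame: x ahead of the robot, y to its left, z up, the work surface at z = 0. Lengths are in m, angles in rad, forces in N, time in s.
With the tool pointing down it reaches from about 0.35 to 0.775 m from the base axis. Payload 7.3 kg.
Tool frame: the origin (TCP) lies midway between the tips of the shut fingers; the grasp point (between the pads) lies 19 mm behind it; z points along the fingers, y is the line along which they close (so a half turn about z gives the same grasp; the last joint's range is limited). The gripper opens to 92 mm and grips with 3 to 60 N. Pads are 19 mm wide; open, the fingers measure 130 mm over their backs; the gripper's body (75 mm by 190 mm) begins 47 mm behind the grasp point.
Start: joints at [-1.403, 0.342, 1.524, -0, 1.275, -0.146], TCP at [0.162, -0.499, 0.205] pointing down, gripper open.
Joint ranges: [-2.53, 2.53], [-0.77, 2.02], [0.04, 2.7], [-1, 4.14], [0.28, 2.66], [-3.11, 3.11]. Speed limits (rad/s): [2.57, 2.57, 3.14, 3.14, 3.14, 3.14].

## Interface

Orientations are given as [roll, pitch, yaw] about the fixed x, y, z axes, in that order (R = Rz(yaw) Ry(pitch) Rx(roll)).
In Python, from cell import monitor, vision, workorder gives the robot as it stands.
- The arm moves only by the tool move_arm, never from a script. Its argument "rows" is a list of rows, each a list of 5 numbers: the shift along the world's x, y, z in mm, then the turn about the world's z in rad, then the closure, from -1 (fully open) to 1 (shut). A call has 1 to 12 rows; each row shifts and turns the commanded pose from where the row before left it; what a row does not reach is not made up. A row lasts 1/10 s, in which the tool goes at most 50 mm and 8.59 degrees, less where a joint would pass 70% of its speed; a pose out of reach is approached as far as the arm can. A call is refused whole if a number of a shift passes 50 or a number of a turn 0.15, either way. A call with a gripper value outside its range is refused whole. The fingers move at their own pace and stop on an object; "newtons" is the grip in N (left out, the last holds). Time passes only in rows, so rows that do not move let the fingers close. It gives the time, the measured TCP pose, the force, the opening and the grip force at its end, in the units of the state.
- monitor.observe(): the state, without advancing time (a new reading comes with each control period).
- vision.read_camera(name): name is "scene" or "top" or "wrist"; returns the picture (400x640x3 uint8, red, green, blue); there is no depth.
- vision.get_calibration(name): a dict with "K" (3x3 intrinsics, pixels), "k1" (the pictures are not rectified: a ray, as slopes to the right and down, at radius r is drawn at 1 + k1 r^2 times it, then the intrinsics apply), "T" (4x4, takes a point from camera to world coordinates); the wrist camera has in their place "mount" (4x4, takes a point from camera to tool coordinates, whose origin is the TCP and whose axes are the flange's). Camera axes: x right, y up, looking along -z (the intrinsics and any distortion apply to the point x, -y, -z); pixel columns grow to the right and rows downward; lengths in m; the calibration is good to about 2 mm. A picture is of the moment at which its call begins: read the wrist's pose just before it. get_calibration takes no time and is no camera call.
- workorder.hand_in(): hands the job in; it is judged then, once.
The state is a dict: "time": time; "qpos": joint angles; "qvel": joint speeds; "joint_efforts": joint torques, N m; "tool_pos": TCP position; "tool_rot": TCP orientation; "contact_force": force on the tool from outside, world axes, zero at the start; "torque": the same for the moment, N m; "opening": finger opening in m; "grip_force": force on a finger pad.
Only numpy, scipy, OpenCV 4.12 (cv2) and the standard library are available. Lean on these libraries where they do the work, as an engineer would, in place of code of your own. Each camera call takes 0.05 s, during which the arm holds its last target. There are 200 camera calls.

## Working session

There is one attempt and no reset: what is moved stays moved. The work goes in short steps, Python scripts to look and compute and a tool call to move; the robot and the scene stay as the last step left them, time stands still between calls to the robot, and variables do not carry over. Pictures are saved under pics/ and viewed, at most 10 in all, crops included, and the job is handed in when it is done.

Besides the shell and the picture viewer there is one more tool, called after "Request:" by a JSON object that holds its "method" and its "body", one argument or row to a line. move_arm: Moves the arm, as the interface text tells. Its arguments: {"type":"object","properties":{"rows":{"type":"array","items":{"type":"array","items":{"type":"number"}}},"newtons":{"type":"number"}},"required":["rows"]}

```bash
ls; mkdir -p pics; cat > h.py <<'E'
import numpy as np, cv2
from cell import monitor, vision, workorder
from scipy.spatial.transform import Rotation as Ro
def T_of(name, s=None):
    c=vision.get_calibration(name)
    if 'T' in c: return c,np.array(c['T'])
    s=s or monitor.observe()
    M=np.eye(4); M[:3,:3]=Ro.from_euler('xyz',s['tool_rot']).as_matrix(); M[:3,3]=s['tool_pos']
    return c,M@np.array(c['mount'])
def ray(name,uv,s=None):
    c,T=T_of(name,s); K=np.array(c['K'])
    d=np.array([(uv[0]-K[0,2])/K[0,0],(uv[1]-K[1,2])/K[1,1]]); x=d.copy()
    for _ in range(20): x=d/(1+c['k1']*(x@x))
    return T[:3,3],T[:3,:3]@np.array([x[0],-x[1],-1])
def pt(name,uv,z,s=None):
    o,d=ray(name,uv,s); return (o+d*(z-o[2])/d[2])
def snap(name,f,scale=1,crop=None):
    s=monitor.observe(); im=vision.read_camera(name)[...,::-1].copy()
    np.save('pics/'+f+'.npy',im)
    if crop: im=im[crop[1]:crop[3],crop[0]:crop[2]]
    im=cv2.resize(im,None,fx=scale,fy=scale,interpolation=cv2.INTER_CUBIC)
    cv2.imwrite('pics/'+f+'.png',im); return s
E
python3 -c "
from h import *
snap('top','top1',1.25);snap('scene','sc1',1.25);print(monitor.observe())
for n in ('top','scene','wrist'):print(n,vision.get_calibration(n))"
```

```text
pics
{'time': 0.1, 'qpos': array([-1.40299722e+00,  3.42668006e-01,  1.52489676e+00, -3.58802292e-05,
        1.27541366e+00, -1.45998027e-01]), 'qvel': array([ 0.00171298, -0.00059575, -0.00321388,  0.00113516, -0.00066429,
       -0.00046741]), 'joint_efforts': array([ 1.70892075e-03, -4.32004130e+01, -2.44694120e+01,  7.18803238e-02,
        5.26112714e-02, -4.83172892e-05]), 'tool_pos': array([ 0.16199848, -0.49897292,  0.20391535]), 'tool_rot': array([-3.14021663e+00, -1.67656139e-04,  3.13807483e-01]), 'contact_force': array([-0.80056461,  0.34148611,  0.34285561]), 'torque': array([-0.03111484, -0.00351678,  0.04038706]), 'grip_force': 0.0, 'opening': 0.09150695868897997}
top {'K': array([[436.7502248 ,   0.        , 314.98226863],
       [  0.        , 436.7502248 , 200.45653168],
       [  0.        ,   0.        ,   1.        ]]), 'k1': -0.08469562747493489, 'T': array([[-0.01000639,  0.99476974, -0.1016515 ,  0.41483448],
       [-0.99957125, -0.00715335,  0.02839275, -0.01533189],
       [ 0.0275171 ,  0.10189202,  0.99441482,  0.8889365 ],
       [ 0.        ,  0.       
[... 324 characters left out ...]
5,  0.26222037,  0.28388541],
       [-0.0049775 ,  0.85183166,  0.52379199,  0.70575699],
       [ 0.        ,  0.        ,  0.        ,  1.        ]])}
wrist {'K': array([[310.75007351,   0.        , 308.71060434],
       [  0.        , 310.75007351, 199.7269731 ],
       [  0.        ,   0.        ,   1.        ]]), 'k1': -0.008133201448672986, 'mount': array([[-3.79446775e-04,  9.62275720e-01,  2.72075897e-01,
         7.30236514e-02],
       [ 9.99999458e-01,  1.01444599e-04,  1.03584661e-03,
         8.20983076e-04],
       [ 9.69169408e-04,  2.72076143e-01, -9.62275238e-01,
        -1.80146536e-01],
       [ 0.00000000e+00,  0.00000000e+00,  0.00000000e+00,
         1.00000000e+00]])}
```

View pics/top1.png

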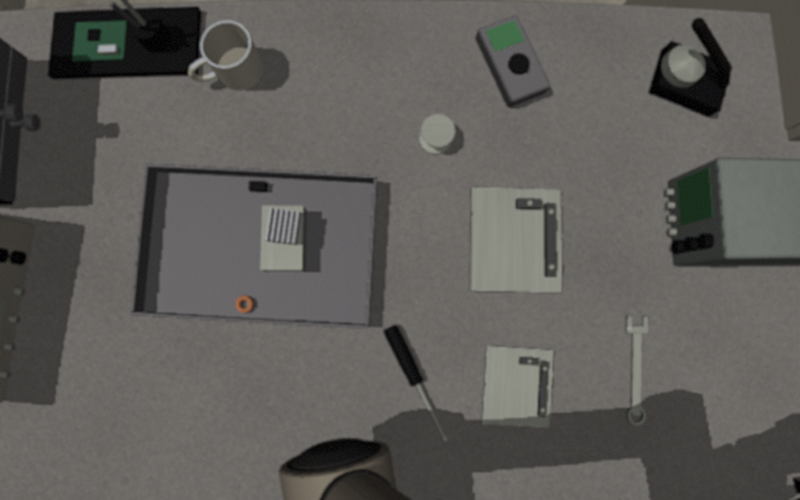

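View pics/sc1.png

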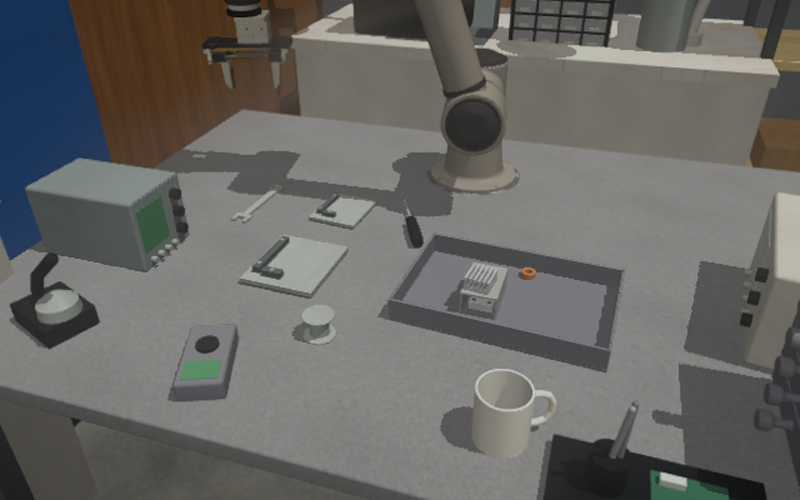

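The top view (800 px wide) shows the bin at left with rim corners (149,167), (376,179), (369,325), (134,312). The cover is at (261–304, 206–271) with the heat sink on its upper part. The larger jig is at (470–562, 187–293), with its rail on the right at x≈545–556 and its stop at the top. The spool is at (438,133). The wrist camera will give closer detail.

```bash
python3 -c "
from h import *
def P(n,L,z):
    for p in L: print(n,p,pt('top',np.array(p)/1.25,z).round(4)[:2])
P('binrim',[(149,167),(376,179),(369,325),(134,312)],.045)
P('cover',[(262,206),(304,206),(303,270),(261,271)],.05)
P('hs',[(270,208),(304,208),(300,245),(267,242)],.074)
P('jig',[(471,187),(562,189),(562,293),(470,292)],.015)
P('rail',[(544,204),(557,204),(557,277),(544,277)],.029)
P('stop',[(516,198),(541,199),(541,209),(516,208)],.029)
P('spool',[(438,130)],.044)
P('relay',[(258,186)],.02);P('ring',[(245,304)],.015)
"
```

```text
binrim (149, 167) [0.6376 0.3488]
binrim (376, 179) [ 0.6147 -0.0126]
binrim (369, 325) [ 3.866e-01 -3.000e-04]
binrim (134, 312) [0.4084 0.364 ]
cover (262, 206) [0.5718 0.1651]
cover (304, 206) [0.5713 0.0997]
cover (303, 270) [0.4716 0.1005]
cover (261, 271) [0.4705 0.1651]
hs (270, 208) [0.5641 0.1478]
hs (304, 208) [0.5638 0.0963]
hs (300, 245) [0.5075 0.1019]
hs (267, 242) [0.5124 0.1515]
jig (471, 187) [ 0.6081 -0.1681]
jig (562, 189) [ 0.6048 -0.3205]
jig (562, 293) [ 0.4329 -0.3131]
jig (470, 292) [ 0.4364 -0.1622]
rail (544, 204) [ 0.5769 -0.2845]
rail (557, 204) [ 0.5769 -0.3061]
rail (557, 277) [ 0.4583 -0.3011]
rail (544, 277) [ 0.4585 -0.2798]
stop (516, 198) [ 0.5868 -0.2387]
stop (541, 199) [ 0.5852 -0.2799]
stop (541, 209) [ 0.5687 -0.2792]
stop (516, 208) [ 0.5704 -0.2381]
spool (438, 130) [ 0.6951 -0.1124]
relay (258, 186) [0.6104 0.1787]
ring (245, 304) [0.4203 0.1976]
```

Request:
{"method": "move_arm", "body": {
  "rows": [
    [32,25,5,0,-1],
    [32,25,5,-0.05,-1],
    [32,25,5,-0.05,-1],
    [32,25,5,-0.05,-1],
    [32,25,0,-0.05,-1],
    [32,25,0,-0.05,-1],
    [32,25,0,-0.05,-1],
    [32,25,0,-0.05,-1],
    [10,40,0,0,-1],
    [10,40,0,0,-1],
    [10,40,0,0,-1],
    [10,40,0,0,-1]
  ]
}}

```text
time: 1.3
tool_pos: [0.458, -0.1377, 0.2242]
tool_rot: [-3.141, 0.001, -0.036]
contact_force: [0.4, -0.0, 0.1]
opening: 0.0916
grip_force: 0.0
```

Request:
{"method": "move_arm", "body": {
  "rows": [
    [10,40,0,0,-1],
    [10,40,0,0,-1],
    [10,40,0,0,-1],
    [10,40,0,0,-1],
    [10,40,0,0,-1],
    [10,40,0,0,-1],
    [0,24,0,0,-1],
    [0,0,0,0,-1],
    [0,0,0,0,-1]
  ]
}}

```text
time: 2.2
tool_pos: [0.5177, 0.1247, 0.2241]
tool_rot: [3.141, 0.001, -0.035]
contact_force: [0.8, 0.0, 0.2]
opening: 0.0916
grip_force: 0.0
```

```bash
python3 -c "
from h import *
s=snap('wrist','w1',1.25);print(s);import pickle;pickle.dump(s,open('w1.p','wb'))"
```

```text
{'time': 2.2, 'qpos': array([ 9.27548589e-02,  3.42010446e-01,  1.46884426e+00, -5.50871085e-04,
        1.33184437e+00,  1.69853007e+00]), 'qvel': array([-0.03193309, -0.00963515,  0.00488033, -0.00328686, -0.00091906,
       -0.00092411]), 'joint_efforts': array([  1.1631044 , -43.66478562, -25.27755439,   0.14414492,
        -0.08460935,   0.05200553]), 'tool_pos': array([0.51772753, 0.12470686, 0.2240813 ]), 'tool_rot': array([ 3.14092099e+00,  1.02928391e-03, -3.48485513e-02]), 'contact_force': array([0.80116024, 0.02157701, 0.15409672]), 'torque': array([-0.01185728, -0.00324803, -0.0219125 ]), 'grip_force': 0.0, 'opening': 0.09161497099739013}
```

View pics/w1.png

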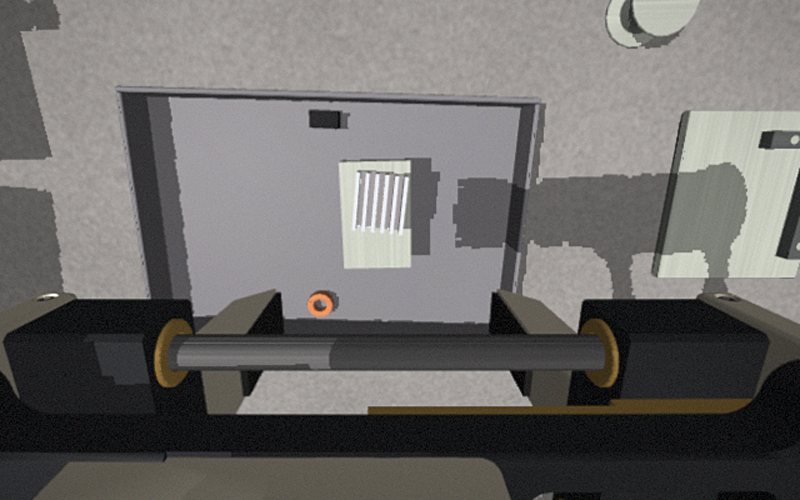

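The wrist view shows the cover top at (339,162)–(411,267) and the heat-sink fins with corners (357,170), (408,175), (403,235), (353,231). The ring is at (320,304).

```bash
python3 -c "
from h import *
import pickle;s=pickle.load(open('w1.p','rb'))
def P(n,L,z):
    q=np.array([pt('wrist',np.array(p)/1.25,z,s)[:2] for p in L]); print(n,q.round(4).tolist(),q.mean(0).round(4))
P('cover',[(340,162),(411,159),(411,267),(345,269)],.05)
P('hs',[(357,170),(408,175),(404,235),(353,231)],.074)
P('ring',[(320,304)],.015);P('relay',[(324,119)],.02)
im=np.load('pics/w1.npy')[115:225,255:355]
cv2.imwrite('pics/w1c.png',cv2.resize(im,None,fx=6,fy=5.4,interpolation=cv2.INTER_CUBIC))"
```

```text
cover [[0.5732, 0.163], [0.5735, 0.0998], [0.4724, 0.1016], [0.4726, 0.165]] [0.5229 0.1323]
hs [[0.5674, 0.1465], [0.5617, 0.104], [0.5101, 0.1085], [0.5153, 0.1529]] [0.5386 0.1279]
ring [[0.4219, 0.199]] [0.4219 0.199 ]
relay [[0.6116, 0.179]] [0.6116 0.179 ]
```

View pics/w1c.png

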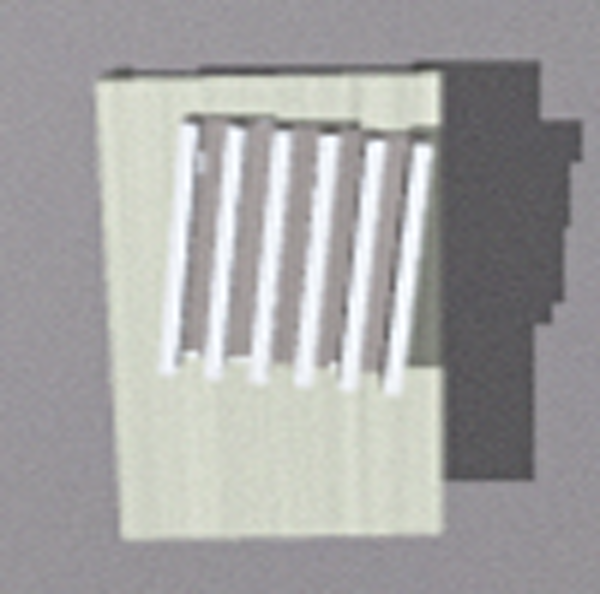

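Request:
{"method": "move_arm", "body": {
  "rows": [
    [21,3.5,-20,-0.08,-0.5],
    [0,0,-40,0,-0.3],
    [0,0,-40,0,-0.3],
    [0,0,-40,0,-0.3],
    [0,0,-20,0,-0.3],
    [0,0,-9,0,-0.3],
    [0,0,0,0,1],
    [0,0,0,0,1],
    [0,0,0,0,1],
    [0,0,0,0,1]
  ],
  "newtons": 10
}}

```text
time: 3.25
tool_pos: [0.5399, 0.1281, 0.0568]
tool_rot: [-3.141, -0.002, -0.116]
contact_force: [-0.4, -0.1, 0.3]
opening: 0.0322
grip_force: 0.0
```

```bash
python3 -c "
from h import *
snap('wrist','w2',1.25);s=monitor.observe();print(s['opening'],s['grip_force'],s['tool_pos'],s['contact_force'])"
```

```text
0.02808338142192538 0.0 [0.53968488 0.12817412 0.0566019 ] [0.45301243 0.60830986 0.22820622]
```

View pics/w2.png

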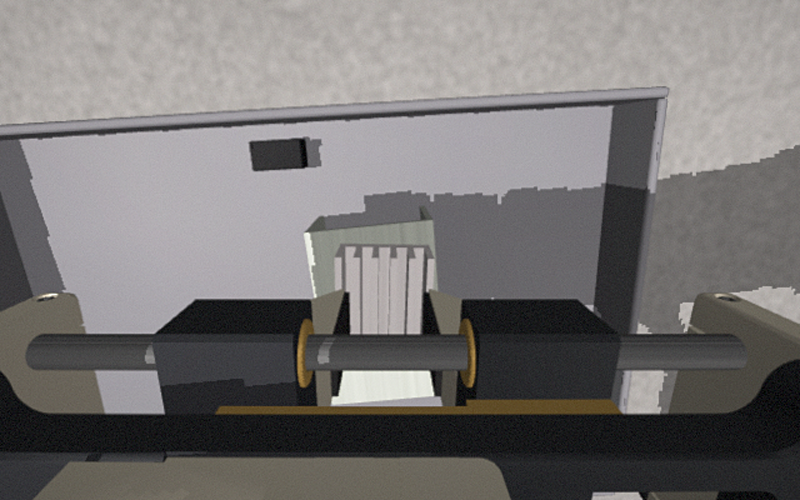

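The wrist view shows the fingers straddling the heat sink, with fins at (335–433, 247+) and tips near (350,292) and (430,292). I'll let the fingers finish closing.

Request:
{"method": "move_arm", "body": {
  "rows": [
    [0,0,0,0,1],
    [0,0,0,0,1],
    [0,0,0,0,1]
  ]
}}

```text
time: 3.6
tool_pos: [0.5391, 0.1282, 0.0556]
tool_rot: [3.142, -0.0, -0.116]
contact_force: [-0.9, 0.3, 0.2]
opening: 0.0045
grip_force: 0.0
```

```bash
python3 -c "
from h import *
snap('scene','s3',4,(340,180,520,290));s=monitor.observe();print(s['opening'],s['grip_force'],s['tool_pos'],s['contact_force'])"
```

```text
0.0013960379664425676 0.0 [0.53906141 0.12816945 0.05557546] [0.04343283 0.1426637  0.15685861]
```

View pics/s3.png

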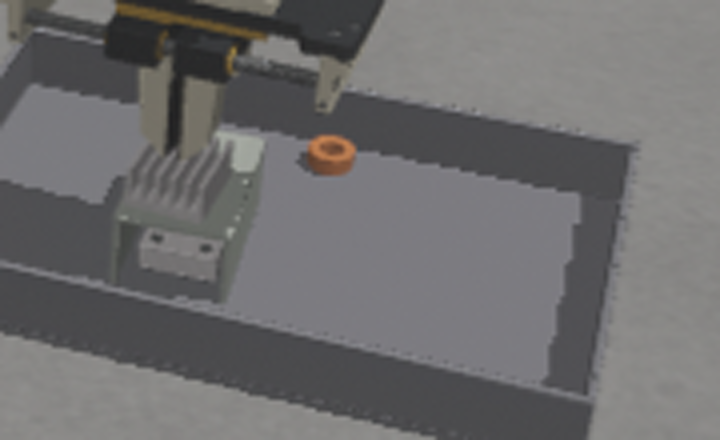

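The scene crop shows the fingers shut, with tips at crop (178,155) just above or behind the fins, and the heat sink still on the cover. I'll project the reported TCP to check.

```bash
cat >> h.py <<'E'
def proj(name,p,s=None):
    c,T=T_of(name,s); K=np.array(c['K']); q=np.linalg.inv(T)@np.append(p,1)
    x=np.array([q[0],-q[1]])/-q[2]; x=x*(1+c['k1']*(x@x)); return K[:2,:2]@x+K[:2,2]
E
python3 -c "
from h import *
s=monitor.observe();t=s['tool_pos']
f=lambda p:((proj('scene',p)-[340,180])*4).round()
print('tcp',f(t),'+10',f(t+[0,0,.01]),'+20',f(t+[0,0,.02]),'x-30',f(t-[.03,0,0]))
for z in (.05,.056,.074):print(z,[f([*p,z]) for p in ((.5653,.1465),(.560,.103),(.5101,.1085),(.5153,.1529))])
for z in (.05,):print(z,[f([*p,z]) for p in ((.5732,.163),(.5735,.0998),(.4724,.1016),(.4726,.165))])
print(proj('wrist',t,s)*1.25)"
```

```text
tcp [173. 179.] +10 [174. 164.] +20 [175. 149.] x-30 [184. 149.]
0.05 [array([196., 220.]), array([119., 200.]), array([149., 153.]), array([225., 171.])]
0.056 [array([196., 211.]), array([119., 191.]), array([149., 144.]), array([226., 162.])]
0.074 [array([199., 183.]), array([121., 164.]), array([151., 117.]), array([228., 135.])]
0.05 [array([223., 234.]), array([107., 213.]), array([151., 116.]), array([260., 134.])]
[384.54538453 292.91223962]
```

```bash
python3 -c "
from h import *
snap('wrist','w4')"
```

Request:
{"method": "move_arm", "body": {
  "rows": [
    [0,0,10,0,1],
    [0,0,20,0,1],
    [0,0,30,0,1],
    [0,0,30,0,-0.3],
    [0,0,30,0,-0.3],
    [0,0,10,0,-1],
    [0,0,0,0,-1]
  ]
}}

```text
time: 4.4
tool_pos: [0.5399, 0.1282, 0.1873]
tool_rot: [-3.141, -0.004, -0.116]
contact_force: [0.1, 0.4, -0.7]
opening: 0.0279
grip_force: 0.0
```

```bash
python3 -c "
from h import *
import pickle
s=snap('wrist','w5');pickle.dump(s,open('w5.p','wb'));snap('scene','s5');print(s['tool_pos'],s['tool_rot'])
L=lambda f:np.load('pics/'+f+'.npy')
r=lambda a:cv2.resize(a,(400,300),interpolation=cv2.INTER_CUBIC)
a=L('s3')[200:260,355:435];b=L('s5')[200:260,355:435];c=L('w4')[170:290,230:390];d=L('w5')[130:250,230:390]
cv2.imwrite('pics/comp.png',np.vstack([np.hstack([r(a),r(b)]),np.hstack([r(c),r(d)])]))"
```

```text
[0.53989143 0.12823236 0.18725888] [-3.14090406 -0.00356327 -0.11618543]
```

View pics/comp.png

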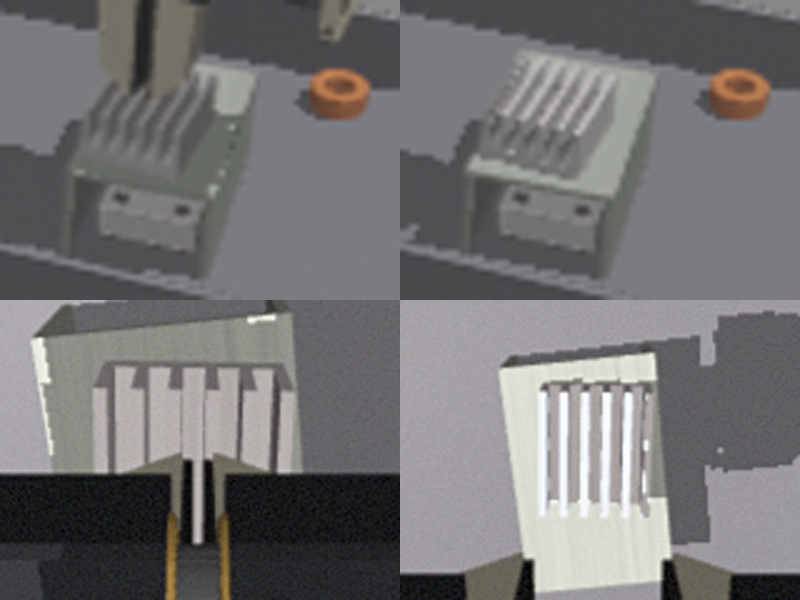

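The composite shows the heat sink unmoved with the shut fingers above its fins. The real tips therefore sit about 19 mm above the reported TCP, while camera and pose agree. I'll regrasp about 16 mm lower.

Request:
{"method": "move_arm", "body": {
  "rows": [
    [0,0,-30,0,-0.5],
    [0,0,-40,0,-0.3],
    [0,0,-40,0,-0.3],
    [0,0,-20,0,-0.3],
    [0,0,-16,0,-0.3],
    [0,0,0,0,-0.3],
    [0,0,0,0,1],
    [0,0,0,0,1],
    [0,0,0,0,1],
    [0,0,0,0,1],
    [0,0,0,0,1]
  ],
  "newtons": 10
}}

```text
time: 5.6
tool_pos: [0.5395, 0.1282, 0.0403]
tool_rot: [-3.141, -0.001, -0.116]
contact_force: [0.3, 0.3, 1.9]
opening: 0.0437
grip_force: 10.0
```

Request:
{"method": "move_arm", "body": {
  "rows": [
    [0,0,15,0,1],
    [0,0,30,0,1],
    [0,10,10,0,1],
    [8,40,0,0,1],
    [10,40,0,0.03,1],
    [10,40,0,0.03,1],
    [10,40,0,0,1],
    [0,0,-20,0,1],
    [0,0,-40,0,1],
    [0,0,-30,0,1],
    [0,0,-6,0,1],
    [0,0,0,0,1]
  ]
}}

```text
time: 6.8
tool_pos: [0.5761, 0.2984, -0.0024]
tool_rot: [3.141, 0.002, -0.056]
contact_force: [0.5, 0.5, -0.1]
opening: 0.0437
grip_force: 10.0
```

Request:
{"method": "move_arm", "body": {
  "rows": [
    [0,0,-2,0,1],
    [0,0,-1,0,1],
    [0,0,0,0,-0.26],
    [0,0,0,0,-0.26],
    [0,0,0,0,-0.26],
    [0,0,30,0,-0.26],
    [0,0,40,0,-0.26],
    [-18,-40,20,0.04,-0.5],
    [-18,-40,20,0,-1],
    [-18,-40,0,0,-1],
    [-4,-46,0,0,-1],
    [0,0,0,0,-1]
  ]
}}

```text
time: 8.0
tool_pos: [0.5186, 0.1278, 0.1063]
tool_rot: [3.14, -0.0, -0.021]
contact_force: [-0.7, -0.3, -0.5]
opening: 0.0902
grip_force: 0.0
```

Request:
{"method": "move_arm", "body": {
  "rows": [
    [4,4,-20,0.005,-1],
    [0,0,-40,0,-1],
    [0,0,-25,0,-1],
    [0,0,-12,0,-1],
    [0,0,0,0,-1],
    [0,0,0,0,1],
    [0,0,0,0,1],
    [0,0,0,0,1],
    [0,0,0,0,1],
    [0,0,0,0,1]
  ],
  "newtons": 15
}}

```text
time: 9.0
tool_pos: [0.5237, 0.1361, 0.0094]
tool_rot: [3.142, -0.002, -0.011]
contact_force: [-0.5, -0.5, 5.0]
opening: 0.0639
grip_force: 15.0
```

Request:
{"method": "move_arm", "body": {
  "rows": [
    [0,0,8,0,1],
    [0,0,12,0,1],
    [0,0,20,0,1],
    [0,0,20,0,1],
    [0,20,5,0,1],
    [0,35,0,0,1],
    [0,30,0,0,1],
    [0,0,0,0,1]
  ]
}}

```text
time: 9.8
tool_pos: [0.5229, 0.2244, 0.0745]
tool_rot: [-3.14, -0.001, -0.008]
contact_force: [-0.8, -0.8, -1.7]
opening: 0.0642
grip_force: 15.0
```

Request:
{"method": "move_arm", "body": {
  "rows": [
    [0,0,-20,0,1],
    [0,0,-25,0,1],
    [0,0,-14,0,1],
    [0,0,-5,0,1],
    [0,0,-1,0,1],
    [0,0,0,0,-0.7],
    [0,0,0,0,-0.7],
    [0,0,0,0,-0.7],
    [0,0,20,0,-0.7],
    [0,0,40,0,-0.7],
    [0,-40,40,0,-0.5],
    [-5,-50,30,0,-0.3]
  ]
}}

```text
time: 11.0
tool_pos: [0.5199, 0.1434, 0.1322]
tool_rot: [-3.141, -0.004, -0.008]
contact_force: [1.0, -1.4, -0.5]
opening: 0.0661
grip_force: 0.0
```

Request:
{"method": "move_arm", "body": {
  "rows": [
    [0,0,0,0,-0.3],
    [0,0,0,0,-0.3]
  ]
}}

```text
time: 11.2
tool_pos: [0.5192, 0.1424, 0.1305]
tool_rot: [-3.141, -0.002, -0.013]
contact_force: [-1.5, 0.9, -0.9]
opening: 0.06
grip_force: 0.0
```

```bash
python3 -c "
from h import *
import pickle
s=snap('wrist','w6',1.25);pickle.dump(s,open('w6.p','wb'));print(s['tool_pos'],s['tool_rot'])"
```

```text
[0.51923618 0.14239563 0.13052851] [-3.14116426e+00 -1.96138969e-03 -1.32034280e-02]
```

View pics/w6.png

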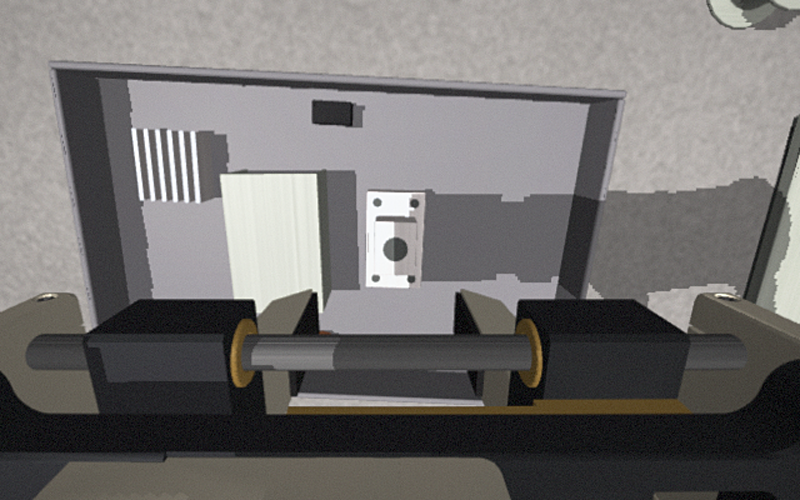

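The wrist view shows the uncovered block with foot corners (368,190), (425,191), (422,288), (366,286) and boss-top hole at (396,249). The cover is at (222–325, 172+) and the heat sink at (133–212, 129–203), both aside in the bin.

```bash
python3 -c "
from h import *
import pickle;s=pickle.load(open('w6.p','rb'))
def P(n,L,z):
    q=np.array([pt('wrist',np.array(p)/1.25,z,s)[:2] for p in L]); print(n,q.round(4).tolist(),q.mean(0).round(4))
P('foot',[(368,190),(425,191),(422,288),(366,286)],.021)
P('hole',[(396,249)],.043)
P('screws',[(377,202),(414,203),(411,280),(376,279)],.021)
im=np.load('pics/w6.npy')[140:245,260:365]
cv2.imwrite('pics/w6c.png',cv2.resize(im,(600,600),interpolation=cv2.INTER_CUBIC))
t=np.load('pics/top1.npy')[140:245,365:460]
cv2.imwrite('pics/jigc.png',cv2.resize(t,(543,600),interpolation=cv2.INTER_CUBIC))
"
```

```text
foot [[0.557, 0.1547], [0.5557, 0.1123], [0.4786, 0.1136], [0.4809, 0.1582]] [0.518  0.1347]
hole [[0.5173, 0.1346]] [0.5173 0.1346]
screws [[0.5479, 0.1481], [0.5468, 0.1204], [0.4855, 0.1224], [0.4867, 0.1501]] [0.5167 0.1353]
```

Request:
{"method": "move_arm", "body": {
  "rows": [
    [-1.5,-7.5,-20,-0.02,-0.3],
    [0,0,-40,0,-0.3],
    [0,0,-30,0,-0.3],
    [0,0,-20,0,-0.3],
    [0,0,-10,0,-0.3],
    [0,0,-4,0,-0.3],
    [0,0,0,0,-0.3]
  ]
}}

```text
time: 11.95
tool_pos: [0.5172, 0.136, 0.0053]
tool_rot: [3.141, 0.001, -0.03]
contact_force: [-0.3, -0.2, -0.4]
opening: 0.0593
grip_force: 0.0
```

Request:
{"method": "move_arm", "body": {
  "rows": [
    [0,0,0,0,1],
    [0,0,0,0,1],
    [0,0,0,0,1],
    [0,0,0,0,1],
    [0,0,0,0,1]
  ],
  "newtons": 30
}}

```text
time: 12.45
tool_pos: [0.5176, 0.1356, 0.006]
tool_rot: [-3.141, -0.001, -0.031]
contact_force: [-0.7, -0.2, 3.1]
opening: 0.0297
grip_force: 30.0
```

Request:
{"method": "move_arm", "body": {
  "rows": [
    [0,0,10,0,1],
    [0,0,25,0,1],
    [0,0,35,0,1],
    [0,-25,20,0,1],
    [0,-40,0,0,1],
    [0,-40,0,0,1],
    [0,-40,0,0,1],
    [0,-40,0,0,1],
    [0,-40,0,0,1],
    [0,-40,0,0,1],
    [0,-40,0,0,1],
    [0,-40,0,0,1]
  ]
}}

```text
time: 13.65
tool_pos: [0.5168, -0.211, 0.0959]
tool_rot: [-3.141, 0.0, -0.031]
contact_force: [0.3, -0.4, -2.6]
opening: 0.0294
grip_force: 30.0
```

Request:
{"method": "move_arm", "body": {
  "rows": [
    [0,-30,0,0,1],
    [0,0,0,0,1],
    [0,0,0,0,1]
  ]
}}

```text
time: 13.95
tool_pos: [0.5167, -0.2396, 0.0954]
tool_rot: [-3.141, 0.001, -0.033]
contact_force: [-0.7, 0.5, -2.3]
opening: 0.0297
grip_force: 30.0
```

```bash
python3 -c "
from h import *
import pickle
s=snap('wrist','w7');pickle.dump(s,open('w7.p','wb'));print(s['tool_pos'],s['tool_rot'],s['opening'])
im=np.load('pics/w7.npy')[60:300,180:500]
cv2.imwrite('pics/w7c.png',cv2.resize(im,(800,600),interpolation=cv2.INTER_CUBIC))"
```

```text
[ 0.51671344 -0.23961566  0.09544174] [-3.14082352e+00  8.61294677e-04 -3.28525832e-02] 0.029699373818562833
```

View pics/w7c.png

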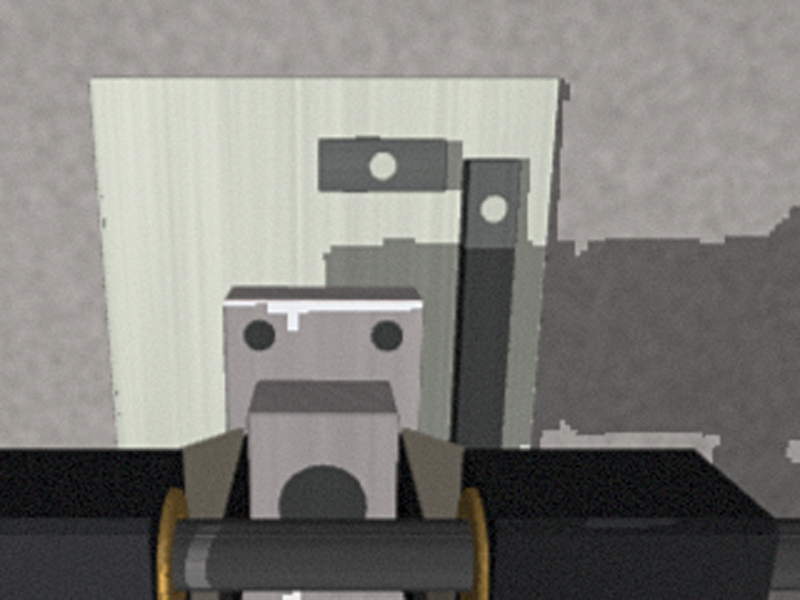

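The wrist crop shows the held block (front foot edge (223–421, 300)), the stop with its near top edge from (318,191) to (447,191), and the rail's left edge from (464,160) to (452,445). The far plate corners are at (91,78) and (562,78).

```bash
python3 -c "
from h import *
import pickle;s=pickle.load(open('w7.p','rb'))
def P(n,L,z):
    q=np.array([pt('wrist',np.array(p)/2.5+[180,60],z,s)[:2] for p in L]); print(n,z,q.round(4).tolist(),q.mean(0).round(4))
P('plate',[(91,78),(562,78),(118,445)],.015)
P('stop',[(318,191),(447,191),(318,139),(447,140)],.029)
P('rail',[(464,160),(452,445)],.015);P('rail',[(464,160),(452,445),(520,160)],.029)
P('foot',[(223,302),(421,302)],.0954+.015)
P('screws',[(259,335),(387,335)],.0954+.015)
g=cv2.cvtColor(np.load('pics/w7.npy'),cv2.COLOR_BGR2GRAY)
for r in (124,140,145,150,200):print(r,g[r,358:398].tolist())
"
```

```text
plate 0.015 [[0.6082, -0.1698], [0.6032, -0.3193], [0.4826, -0.1653]] [ 0.5647 -0.2181]
stop 0.029 [[0.5715, -0.2408], [0.5702, -0.281], [0.5872, -0.2414], [0.5856, -0.2809]] [ 0.5786 -0.261 ]
rail 0.015 [[0.5788, -0.2886], [0.4787, -0.286]] [ 0.5288 -0.2873]
rail 0.029 [[0.5794, -0.2862], [0.4847, -0.2837], [0.5789, -0.3035]] [ 0.5477 -0.2911]
foot 0.1104 [[0.5546, -0.2201], [0.5532, -0.2631]] [ 0.5539 -0.2416]
screws 0.1104 [[0.547, -0.2275], [0.546, -0.2556]] [ 0.5465 -0.2416]
124 [89, 119, 127, 124, 126, 129, 130, 91, 55, 44, 71, 82, 74, 75, 79, 82, 73, 75, 82, 80, 75, 79, 80, 79, 75, 77, 76, 79, 83, 88, 101, 118, 117, 126, 197, 206, 203, 204, 197, 200]
140 [209, 207, 205, 205, 212, 219, 134, 53, 43, 81, 98, 100, 102, 92, 95, 138, 185, 202, 202, 200, 206, 206, 205, 188, 119, 92, 96, 102, 95, 94, 120, 123, 125, 198, 205, 205, 203, 197, 197, 204]
145 [208, 207, 201, 209, 216, 223, 113, 42, 44, 93, 97, 97, 95, 98, 143, 198, 206, 201, 202, 203, 200, 201, 205, 202, 128, 97, 103, 101, 96, 120, 122, 118, 128, 200, 207, 201, 201, 197, 197, 201]
150 [211, 207, 201, 212, 217, 189, 91, 35, 52, 92, 99, 99, 98, 100, 101, 98, 96, 97, 96, 96, 102, 99, 96, 95, 90, 97, 101, 98, 95, 121, 122, 120, 122, 196, 206, 200, 198, 199, 199, 204]
200 [126, 128, 138, 88, 25, 14, 39, 60, 67, 55, 59, 58, 60, 62, 61, 62, 62, 57, 64, 59, 56, 61, 62, 56, 60, 90, 122, 123, 124, 124, 128, 121, 125, 130, 128, 122, 125, 92, 92, 92]
```

Request:
{"method": "move_arm", "body": {
  "rows": [
    [3,-8,0,0,1],
    [3,-7,-10,0,1],
    [0,0,-30,0,1],
    [0,0,-25,0,1],
    [0,0,-8,0,1],
    [0,0,0,0,1],
    [0,0,-3,0,1],
    [0,0,0,0,1]
  ]
}}

```text
time: 14.8
tool_pos: [0.524, -0.2548, 0.0204]
tool_rot: [3.141, -0.002, -0.031]
contact_force: [-0.2, 0.7, -2.6]
opening: 0.0299
grip_force: 30.0
```

Request:
{"method": "move_arm", "body": {
  "rows": [
    [0,0,-2,0,1],
    [0,0,-1,0,1],
    [0,0,-1,0,1],
    [0,0,0,0,1]
  ]
}}

```text
time: 15.2
tool_pos: [0.5235, -0.2546, 0.016]
tool_rot: [3.141, -0.001, -0.031]
contact_force: [-0.7, 0.3, 1.0]
opening: 0.0294
grip_force: 30.0
```

Request:
{"method": "move_arm", "body": {
  "rows": [
    [0,0,-1,0,1],
    [0,0,0,0,1]
  ]
}}

```text
time: 15.4
tool_pos: [0.5235, -0.2546, 0.016]
tool_rot: [3.141, -0.001, -0.031]
contact_force: [-4.0, 1.1, 9.0]
opening: 0.0295
grip_force: 30.0
```

Request:
{"method": "move_arm", "body": {
  "rows": [
    [0,0,-1,0,1],
    [0,0,-1,0,1],
    [0,0,-0.5,0,1],
    [0,0,0,0,1],
    [0,0,0,0,1],
    [0,0,0,0,1]
  ],
  "newtons": 45
}}

```text
time: 16.0
tool_pos: [0.5236, -0.2546, 0.0159]
tool_rot: [3.14, -0.002, -0.031]
contact_force: [-8.9, 4.8, 28.1]
opening: 0.0299
grip_force: 45.0
```

Request:
{"method": "move_arm", "body": {
  "rows": [
    [0,0,1.5,0,1],
    [0,0,1.5,0,1],
    [0,0,0,0,1],
    [0,-1.5,0,0,1],
    [0,-1.5,0,0,1],
    [0,-1.5,0,0,1],
    [0,-1,0,0,1],
    [0,0,0,0,1]
  ],
  "newtons": 15
}}

```text
time: 16.8
tool_pos: [0.5239, -0.2586, 0.0159]
tool_rot: [-3.14, -0.001, -0.031]
contact_force: [-1.3, 7.4, 10.1]
opening: 0.0297
grip_force: 15.0
```

Request:
{"method": "move_arm", "body": {
  "rows": [
    [0,0,0.8,0,1],
    [0,-1,0,0,1],
    [0,-1,0,0,1],
    [0,0,0,0,1]
  ]
}}

```text
time: 17.2
tool_pos: [0.5235, -0.2619, 0.0159]
tool_rot: [-3.141, -0.0, -0.031]
contact_force: [0.4, 4.7, 4.2]
opening: 0.0298
grip_force: 15.0
```

Request:
{"method": "move_arm", "body": {
  "rows": [
    [0,-1,0,0,1],
    [0,-1,0,0,1],
    [0,0,0,0,1]
  ]
}}

```text
time: 17.5
tool_pos: [0.5234, -0.2633, 0.0159]
tool_rot: [-3.14, 0.0, -0.031]
contact_force: [-0.2, 7.9, 5.9]
opening: 0.0299
grip_force: 15.0
```

Request:
{"method": "move_arm", "body": {
  "rows": [
    [0,0,0.4,0,1],
    [0,-0.5,0,0,1],
    [0,0,0,0,1]
  ]
}}

```text
time: 17.8
tool_pos: [0.5234, -0.2633, 0.0159]
tool_rot: [-3.14, 0.0, -0.031]
contact_force: [2.5, 8.2, 3.6]
opening: 0.0297
grip_force: 15.0
```

Request:
{"method": "move_arm", "body": {
  "rows": [
    [0,-0.5,0,0,1],
    [0,0,0,0,1]
  ]
}}

```text
time: 18.0
tool_pos: [0.5234, -0.2633, 0.016]
tool_rot: [-3.139, 0.0, -0.031]
contact_force: [2.3, 10.6, 5.1]
opening: 0.03
grip_force: 15.0
```

Request:
{"method": "move_arm", "body": {
  "rows": [
    [0,0.6,0,0,1],
    [1.5,0,0,0,1],
    [1.5,-0.1,0,0,1],
    [1.5,0,0,0,1],
    [1,-0.1,0,0,1],
    [0,0,0,0,1]
  ]
}}

```text
time: 18.6
tool_pos: [0.5252, -0.2633, 0.0159]
tool_rot: [-3.139, 0.008, -0.031]
contact_force: [-11.7, 7.4, 11.4]
opening: 0.0301
grip_force: 15.0
```

Request:
{"method": "move_arm", "body": {
  "rows": [
    [1,0,0,0,1],
    [1,0,0,0,1],
    [0,0,0,0,1]
  ]
}}

```text
time: 18.9
tool_pos: [0.5273, -0.2633, 0.0159]
tool_rot: [-3.139, 0.007, -0.031]
contact_force: [-10.5, 7.2, 11.2]
opening: 0.0297
grip_force: 15.0
```

Request:
{"method": "move_arm", "body": {
  "rows": [
    [0,0.4,0.8,0,1],
    [1,0,0,0,1],
    [0,0,0,0,1]
  ]
}}

```text
time: 19.2
tool_pos: [0.5297, -0.2634, 0.0159]
tool_rot: [-3.14, 0.005, -0.031]
contact_force: [-5.1, 4.9, 2.0]
opening: 0.0296
grip_force: 15.0
```

Request:
{"method": "move_arm", "body": {
  "rows": [
    [1,0,0,0,1],
    [0.5,0,0,0,1],
    [0,0,0,0,1]
  ]
}}

```text
time: 19.5
tool_pos: [0.5312, -0.2635, 0.0159]
tool_rot: [-3.14, 0.005, -0.031]
contact_force: [-4.9, 4.4, 2.7]
opening: 0.0296
grip_force: 15.0
```

Still sliding (steady 5 N friction), so I'll continue gently to the stop.

Request:
{"method": "move_arm", "body": {
  "rows": [
    [0.7,0,0,0,1],
    [0.5,0,0,0,1],
    [0,0,0,0,1]
  ]
}}

```text
time: 19.8
tool_pos: [0.5324, -0.2635, 0.0159]
tool_rot: [-3.14, 0.005, -0.031]
contact_force: [-5.1, 4.3, 2.3]
opening: 0.0298
grip_force: 15.0
```

Request:
{"method": "move_arm", "body": {
  "rows": [
    [0.5,0,0,0,1],
    [0.5,0,0,0,1],
    [0,0,0,0,1]
  ]
}}

```text
time: 20.1
tool_pos: [0.5329, -0.2635, 0.016]
tool_rot: [-3.14, 0.006, -0.031]
contact_force: [-7.6, 3.6, 3.4]
opening: 0.0298
grip_force: 15.0
```

Request:
{"method": "move_arm", "body": {
  "rows": [
    [0.5,-0.1,0,0,1],
    [0,0,0,0,1],
    [0,0,0,0,1]
  ]
}}

```text
time: 20.4
tool_pos: [0.5329, -0.2635, 0.0159]
tool_rot: [-3.139, 0.007, -0.031]
contact_force: [-8.7, 3.2, 5.0]
opening: 0.0296
grip_force: 15.0
```

Request:
{"method": "move_arm", "body": {
  "rows": [
    [0,-0.2,0,0,1],
    [0,0,0,0,1],
    [0,0,0,0,1]
  ],
  "newtons": 3
}}

```text
time: 20.7
tool_pos: [0.5339, -0.2636, 0.0158]
tool_rot: [-3.139, 0.005, -0.031]
contact_force: [-3.8, 5.4, 1.4]
opening: 0.0306
grip_force: 3.0
```

Request:
{"method": "move_arm", "body": {
  "rows": [
    [0,0,0.3,0,0.2],
    [0,0,0,0,0.2],
    [0,0,0,0,0.2],
    [0,0,0,0,0.2]
  ]
}}

```text
time: 21.1
tool_pos: [0.5362, -0.2649, 0.0173]
tool_rot: [3.141, -0.0, -0.031]
contact_force: [-0.2, 0.5, -0.2]
opening: 0.0367
grip_force: 0.0
```

Request:
{"method": "move_arm", "body": {
  "rows": [
    [-3,-1,0,0,0.2],
    [0,-0.5,0,0,0.2],
    [0,-0.3,0,0,0.2],
    [0,0,0,0,0.2]
  ]
}}

```text
time: 21.5
tool_pos: [0.5331, -0.2664, 0.0174]
tool_rot: [3.141, -0.0, -0.031]
contact_force: [0.3, -0.2, 0.5]
opening: 0.0366
grip_force: 0.0
```

Request:
{"method": "move_arm", "body": {
  "rows": [
    [0,-0.3,0,0,0.2],
    [0,0,0,0,0.2]
  ]
}}

```text
time: 21.7
tool_pos: [0.533, -0.2666, 0.0173]
tool_rot: [3.141, -0.0, -0.031]
contact_force: [-0.7, 1.2, 0.5]
opening: 0.0365
grip_force: 0.0
```

Request:
{"method": "move_arm", "body": {
  "rows": [
    [0,-0.3,0,0,0.2],
    [0,0,0,0,0.2]
  ]
}}

```text
time: 21.9
tool_pos: [0.533, -0.2669, 0.0173]
tool_rot: [3.141, -0.0, -0.031]
contact_force: [0.0, -0.8, -0.3]
opening: 0.0369
grip_force: 0.0
```

Request:
{"method": "move_arm", "body": {
  "rows": [
    [0,-0.3,0,0,0.2],
    [0,0,0,0,0.2],
    [0,0,0,0,0.2]
  ]
}}

```text
time: 22.2
tool_pos: [0.533, -0.2669, 0.0173]
tool_rot: [-3.141, 0.0, -0.031]
contact_force: [-0.0, 2.2, 1.5]
opening: 0.0367
grip_force: 0.8
```

Request:
{"method": "move_arm", "body": {
  "rows": [
    [0,-0.3,0,0,0.2],
    [0,0,0,0,0.2],
    [0,0,0,0,0.2]
  ]
}}

```text
time: 22.5
tool_pos: [0.533, -0.267, 0.0173]
tool_rot: [-3.141, 0.0, -0.031]
contact_force: [1.4, 4.5, 0.7]
opening: 0.0369
grip_force: 2.2
```

Request:
{"method": "move_arm", "body": {
  "rows": [
    [0,1.5,0,0,0.1],
    [0,1.9,0,0,-0.1],
    [0,0,10,0,-0.1],
    [0,0,30,0,-0.1],
    [-20,0,0,0,1],
    [-20,0,0,0,1],
    [0,0,0,0,1],
    [0,0,0,0,1],
    [0,0,-20,0,1],
    [0,0,-15,0,1],
    [0,0,-4,0,1],
    [0,0,0,0,1]
  ]
}}

```text
time: 23.7
tool_pos: [0.4934, -0.264, 0.0179]
tool_rot: [-3.141, 0.001, -0.031]
contact_force: [0.7, 0.1, 0.5]
opening: 0.0005
grip_force: 0.0
```

Request:
{"method": "move_arm", "body": {
  "rows": [
    [4,0,0,0,1],
    [2,0,0,0,1],
    [1,0,0,0,1],
    [0,0,0,0,1]
  ]
}}

```text
time: 24.1
tool_pos: [0.5005, -0.2642, 0.0188]
tool_rot: [3.141, -0.001, -0.031]
contact_force: [-0.1, -0.2, 0.5]
opening: 0.0008
grip_force: 0.0
```

Request:
{"method": "move_arm", "body": {
  "rows": [
    [1,0,0,0,1],
    [0.5,0,0,0,1],
    [0,0,0,0,1]
  ]
}}

```text
time: 24.4
tool_pos: [0.5016, -0.2641, 0.0184]
tool_rot: [3.141, -0.0, -0.031]
contact_force: [-0.1, -0.9, -0.8]
opening: 0.0005
grip_force: 0.0
```

Request:
{"method": "move_arm", "body": {
  "rows": [
    [0.5,0,0,0,1],
    [0.5,0,0,0,1],
    [0,0,0,0,1]
  ]
}}

```text
time: 24.7
tool_pos: [0.5018, -0.264, 0.0183]
tool_rot: [-3.141, 0.002, -0.031]
contact_force: [-4.6, -0.6, 3.0]
opening: 0.0004
grip_force: 2.3
```

Request:
{"method": "move_arm", "body": {
  "rows": [
    [0.4,0,0,0,1],
    [0,0,0,0,1]
  ]
}}

```text
time: 24.9
tool_pos: [0.5018, -0.264, 0.0183]
tool_rot: [-3.141, 0.002, -0.031]
contact_force: [-6.5, -0.4, 4.2]
opening: 0.0002
grip_force: 3.3
```

Request:
{"method": "move_arm", "body": {
  "rows": [
    [-2,0,0,0,1],
    [-5,0,0,0,1],
    [0,0,20,0,1],
    [0,0,40,0,1],
    [-10,0,40,0,-0.5],
    [-10,0,20,0,-1],
    [0,0,0,0,-1],
    [0,0,0,0,-1]
  ]
}}

```text
time: 25.7
tool_pos: [0.4759, -0.264, 0.1382]
tool_rot: [3.141, -0.001, -0.031]
contact_force: [-0.2, 0.2, -0.0]
opening: 0.0277
grip_force: 0.0
```

```bash
python3 -c "
from h import *
import pickle
s=snap('wrist','w8');pickle.dump(s,open('w8.p','wb'));snap('scene','s8');snap('top','t8');print(s['tool_pos'],s['contact_force'])
a=np.load('pics/w8.npy')[50:250,230:430];b=np.load('pics/s8.npy')[170:290,170:520];t=np.load('pics/t8.npy')[80:280,90:480]
r=lambda a,w,h:cv2.resize(a,(w,h),interpolation=cv2.INTER_CUBIC)
cv2.imwrite('pics/fin.png',np.hstack([r(a,400,600),np.vstack([r(b,400,240),r(t,400,360)])]))"
```

```text
[ 0.47594768 -0.2639885   0.13822658] [-0.15939833  0.21239064 -0.01762756]
```

View pics/fin.png

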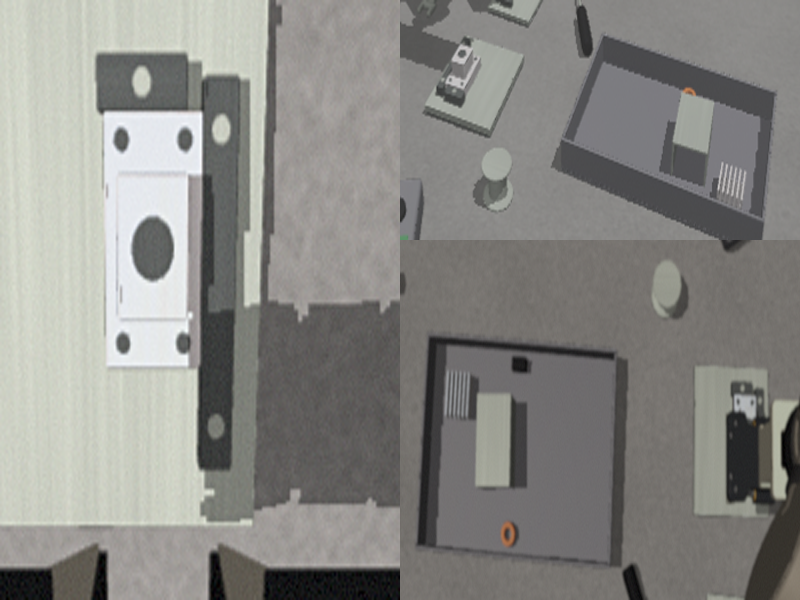

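The final view shows the block foot down, its right edge (201) against the rail and its front edge (110) against the stop. The cover and heat sink lie aside in the bin, and the spool is where it was.

```bash
python3 -c "
from h import *
print(workorder.hand_in())"
```

```text
the job is handed in; nothing more can be done
None
```

I handed the job in at about 26 s: the block stands foot down on the jig plate, pressed with about 28 N and pushed gently against rail and stop, the cover and heat sink lie aside in the bin, and the spool stands where it was.

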